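Free the sagging bolt of the propeller run-up cage and hold its gate ajar

TASK

The red gate of the propeller run-up cage is bolted shut, and its worn barrel bolt has sagged behind the bent-up lip of the brass keeper: raise the bolt by its yellow knob and, keeping it raised, draw it back over the lip until it is right out of the keeper, without forcing it against the keeper. Then swing the gate towards you until its free edge stands about 12 cm out from its closed place, and finish still holding it there, because its spring would shut it again. Leave everything else on the bench as it stands.

Things in the scene. Friction and masses are not known exactly. Their poses are not given: they have to be found in the camera images.
- cage: propeller run-up cage, fixed to the bench: plywood base, aluminium corner posts, clear sides, wire-mesh top; 340 x 420 mm, 195 mm high. Origin under its centre at bench height, z up. The gate closes its -x face (the one towards the robot), which lies at x = -150 mm in this frame; +y is the hinge side, -y the bolt side. The cage stands at varying places and yaws
- gate: red framed mesh gate 340 mm wide, 20 to 180 mm above the bench, 20 mm thick, 0.7 kg. Origin on the vertical hinge axis at bench height, in the plane of its front face; -y runs along the gate to its free edge, -x out of its front face. Carries the bolt and, on its front near the top, two brass guide straps (43 mm out from the face, tops 187 mm above the bench)
- gate_hinge (a point): point on the gate's hinge axis, 165 mm above the bench
- gate_edge (a point): front of the gate's free edge, 340 mm from the hinge axis, 165 mm above the bench
- gate_swing (a joint): angle of the gate (rad): 0 shut, grows as the free edge comes out of the front of the cage (clockwise seen from above), up to 1.6. A closing spring of 0.2 to 0.4 N m always pulls it shut. 12 cm at the free edge is about 0.36 rad
- bolt: barrel bolt carried by the gate, 0.22 kg: 14 mm rod along the gate, thick nose (22 mm diameter, 18 mm long), 8 mm neck behind it. Origin on the rod's axis below the knob, 28 mm out from the gate's front face, 165 mm above the bench when sagged, 272 mm from the hinge with draw 0. Axes parallel to the gate's; +y (to the hinge) is the way it is drawn. It only slides along y and z and cannot turn
- bolt_knob (a point): middle of the yellow upright knob of the bolt, 55 mm above the rod's axis: a round grip of 22 mm diameter and 40 mm height (20 mm above and 20 mm below this point), with a cap of 28 mm diameter and 6 mm height on it, on a 10 mm stem. Sagged, the grip spans 200 to 240 mm above the bench and is free on all sides, above the gate and the guide straps
- bolt_nose (a point): centre of the free end face of the bolt's nose
- bolt_draw (a joint): how far the bolt is drawn towards the hinge (m): 0 fully in, 0.045 fully back; about 2 N of friction, it stays where it is left. The nose meets the keeper's lip at 0.009 unless raised, has wholly passed the lip at 0.030, and the gate is free from about 0.028
- bolt_lift (a joint): how far the bolt is raised in its worn guides (m): 0 sagged (it falls back by its own weight), 0.012 fully up. The nose clears the lip from 0.006
- keeper: bent brass keeper on the cage's bolt-side post: a staple 20 mm wide that surrounds the nose. Origin on the sagged bolt's axis in the middle of the staple; axes parallel to the cage's. Its lower edge on the gate's side is bent up as a lip
- keeper_lip (a point): top edge of the keeper's bent-up lip (3 mm thick), 5 mm below the sagged bolt's axis
- glue_bottle: bystander: white glue bottle, 42 mm diameter, 110 mm high, standing in front of the gate just beyond the asked opening; origin under its centre
- paint_tin: bystander: blue paint tin, 56 mm diameter, 55 mm high, in front of the cage's hinge side; origin under its centre
- battery_pack: bystander: blue flight battery 105 x 36 x 26 mm lying in front of the cage, towards the gate's hinge; origin under its centre
- servo: bystander: black servo 55 x 20 x 45 mm in front of the cage's bolt side; origin under its centre
- pliers: bystander: yellow-handled pliers, 140 mm long, lying on the bench in front of the cage's bolt side; origin under the pivot
- screwdriver: bystander: yellow screwdriver, 170 mm long, lying beside the cage's hinge side; origin under its middle

How it is judged (in metres and radians):
On the way, in this order (a step that is already met when the one before it is completed fails the run):
1. the bolt is raised clear of the keeper's lip (more than 6 mm) while still in the keeper (value of joint bolt_lift above 0.006 m and value of joint bolt_draw below 0.026 m), for 0.1 s.
2. the bolt is drawn out of the keeper (more than 26 mm), the gate still shut (value of joint bolt_draw above 0.026 m and value of joint gate_swing below 0.22 rad), for 0.1 s.
3. the gate stands ajar, its free edge 8 to 17 cm out (value of joint gate_swing between 0.24 and 0.52 rad), for 0.2 s.
At the end, for the whole second after the job is handed in: the gate is held still at 0.24 to 0.52 rad (free edge about 8 to 17 cm out from its closed place), the bolt drawn at least 26 mm so that it is out of the keeper, and the gripper's fingers still hold or bear on the gate or its bolt with more than 0.5 N; every bystander within 15 mm of its place (all of step 3 and velocity of joint gate_swing between -0.1 and 0.1 rad/s and value of joint bolt_draw above 0.026 m and contact force between the fingers and gate above 0.5 N); the arm keeps its last pose, push and grip.
It fails at once if the bolt is forced against the keeper with more than 40 N (contact force between bolt and keeper above 40 N).
It fails at once if a bystander is moved more than 15 mm (distance of any of glue_bottle, paint_tin, battery_pack, servo, pliers, screwdriver from where it was at the start of the episode above 0.015 m).
It also fails if it takes over 32 s, if anything falls off the work surface, if the arm or the gripper's body presses on something with over 40 N, if the wrist force passes 120 N, or if a joint passes its speed limit or range.

ROBOT

A 6-joint arm with a two-finger parallel gripper is mounted at the origin on the work surface. World frame = base frame: x ahead of the robot, y to its left, z up, the work surface at z = 0. Lengths are in mm, angles in rad, forces in N, time in s.
With the tool pointing down it reaches from about 275 to 850 mm from the base axis. Payload 19 kg.
Tool frame: the origin (TCP) lies midway between the tips of the shut fingers; the grasp point (between the pads) lies 19 mm behind it; x points along the fingers, y is the direction in which the jaws open and shut, and the axes are right-handed (so a half turn about x gives the same grasp; the last joint's range is limited). The gripper opens to 85 mm and grips with 20 to 120 N. Pads are 22 mm wide; open, the fingers measure 114 mm over their backs; the gripper's body (76 mm by 85 mm) begins 54 mm behind the grasp point. The pads swing forward as they close: fully open they stand 13 mm farther back than shut.
Start: joints at [-1.405, 0.15, 1.437, -0, 1.554, -0.134], TCP at [169.788, -549.329, 231.267] pointing down, gripper open.
Joint ranges: [-2.8, 2.8], [-0.68, 2.1], [0.12, 2.68], [-1.39, 4.53], [0.16, 2.79], [-2.81, 2.81]. Speed limits (rad/s): [1.89, 1.89, 2.22, 3.01, 3.01, 3.01].

INTERFACE

Orientations are given as a rotation vector (axis times angle).
In Python, from station import * gives the robot as it stands. The module is installed in compiled form; this text tells all that it offers.
- The arm moves only by the tool servo_tool, never from a script. Its argument "rows" is one flat list of numbers, 7 for each row, row after row: the shift along the tool's x, y, z in mm, then the turn, a rotation vector about the tool's x, y, z in degrees, then the finger opening in mm, from 0 to 85.4. A call has 1 to 12 rows; each row is the pose to reach, as a shift and turn from the pose commanded when the call began, along the tool's axes at that moment; what a row does not reach only later rows make up. A row lasts 1/8 s, in which the tool goes at most 62.5 mm and 10.7 degrees, less where a joint would pass 70% of its speed; a pose out of reach is approached as far as the arm can. A call with a gripper value outside its range is refused whole. The fingers move at their own pace and stop on an object; "grip_force" is the grip in N (left out, the last holds). Time passes only in rows, so rows that repeat a pose let the fingers close. It gives the time, the measured TCP pose, the force and the opening at its end, in the units of the state.
- observe(): the state, without advancing time (a new reading comes with each control period).
- capture(name): name is "scene" or "top" or "wrist"; returns (picture, depth): 480x640x3 uint8, red, green, blue; 480x640 float32, mm along the optical axis (not along the pixel's ray), 0 where there is no reading.
- camera_model(name): a dict with "K" (3x3 intrinsics, pixels), "k1" (the pictures are not rectified: a ray, as slopes to the right and down, at radius r is drawn at 1 + k1 r^2 times it, then the intrinsics apply), "camera_from_world" (4x4, takes a point from world to camera coordinates). Camera axes: x right, y down, z forward; pixel columns grow to the right and rows downward; lengths in mm; the calibration is good to about 2 mm. A picture is of the moment at which its call begins: read the wrist's pose just before it. camera_model takes no time and is no camera call; for the wrist camera it gives the pose at the moment of the call.
- job_done(): hands the job in, once; it reports no verdict.
The state is a dict: "t": time; "joint_positions": joint angles; "qvel": joint speeds; "tau": joint torques, N m; "ee_pos": TCP position; "tcp_rot": TCP orientation; "ft_force": force on the tool from outside, world axes, zero at the start; "moment": the same for the moment, N m; "grip_width": finger opening in mm.
Only numpy, scipy, OpenCV 4.12 (cv2) and the standard library are available. Lean on these libraries where they do the work, as an engineer would, in place of code of your own. Each camera call takes 0.05 s, during which the arm holds its last target.

## Working session

There is one attempt and no reset: what is moved stays moved. The work goes in short steps, Python scripts to look and compute and a tool call to move; the robot and the scene stay as the last step left them, time stands still between calls to the robot, and variables do not carry over. Pictures are saved under pics/ and viewed, and the job is handed in when it is done.

Besides the shell and the picture viewer there is one more tool, called after "Emit:" in YAML: its name, and indented under it one key for each argument. servo_tool: Moves the arm, as the interface text tells. Its arguments: {"type":"object","properties":{"rows":{"type":"array","items":{"type":"number"}},"grip_force":{"type":"number"}},"required":["rows"]}

```bash
mkdir -p pics; python3 - <<'E'
from station import *
import cv2,numpy as np
for n in("scene","top"):
    p,d=capture(n); cv2.imwrite(f"pics/{n}0.png",p[:,:,::-1]); np.savez(f"{n}0.npz",p=p,d=d)
    m=camera_model(n); print(n,m["K"].tolist(),m["k1"],np.round(m["camera_from_world"],3).tolist())
s=observe();print(s)
E
```

```text
scene [[591.094556010541, 0.0, 320.14645593280403], [0.0, 591.094556010541, 236.51699152934458], [0.0, 0.0, 1.0]] 0.02792847675470503 [[0.994, 0.108, 0.01, -589.442], [0.091, -0.785, -0.612, 77.81], [-0.059, 0.61, -0.791, 1213.981], [0.0, 0.0, 0.0, 1.0]]
top [[572.2708888631952, 0.0, 322.1089181472952], [0.0, 572.2708888631952, 242.94665111602083], [0.0, 0.0, 1.0]] -0.035368357223170596 [[0.029, -0.999, 0.03, 0.172], [-0.986, -0.034, -0.165, 586.394], [0.166, -0.024, -0.986, 1210.4], [0.0, 0.0, 0.0, 1.0]]
{'t': 0.1, 'joint_positions': array([-1.40502296e+00,  1.50911356e-01,  1.43797045e+00,  2.14390473e-05,
        1.55380241e+00, -1.33983733e-01]), 'qvel': array([-6.83534396e-04,  2.33175008e-04, -6.33742390e-05, -1.15325662e-03,
       -1.46221388e-03, -1.04844089e-03]), 'tau': array([ 2.46973104e-03, -7.14387560e+01, -5.71800327e+01, -1.83235416e-04,
        7.09439744e-03,  3.61124387e-05]), 'ee_pos': array([ 169.74926354, -549.13300625,  230.74813467]), 'tcp_rot': array([ 2.06059815,  0.31230954, -2.06058964]), 'ft_force': array([ 0.68560518, -0.47518275,  0.66785721]), 'moment': array([-0.03244449,  0.02176194,  0.03103361]), 'grip_width': 85.41889546638092}
```

View pics/scene0.png

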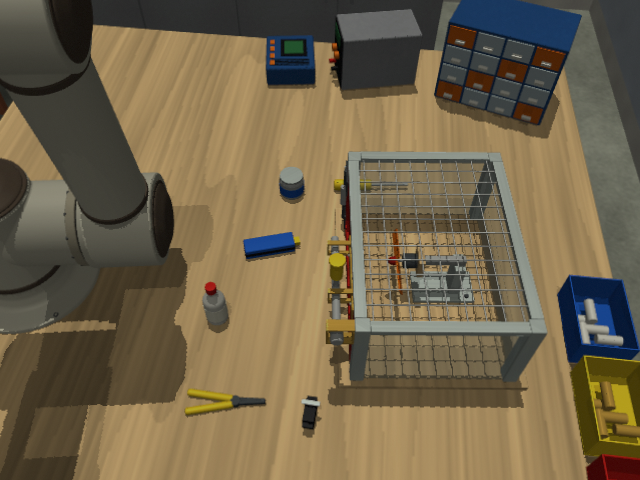

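View pics/top0.png

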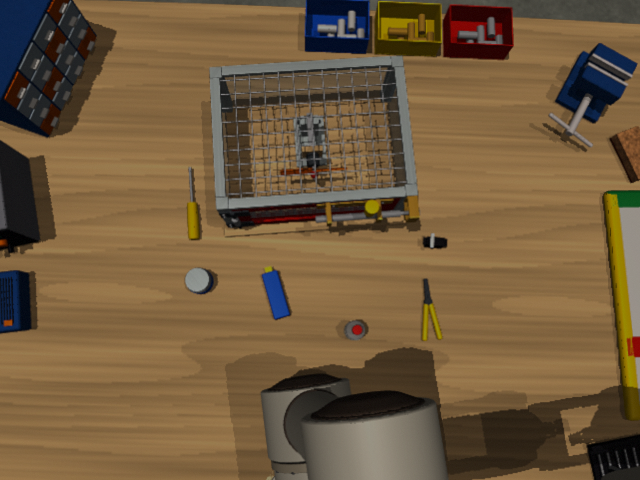

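```bash
cat > h.py <<'E'
import numpy as np,cv2
from station import camera_model
def ray(n,u,v,m=None):
    m=m or camera_model(n);K=m["K"];k=m["k1"]
    dx,dy=(u-K[0][2])/K[0][0],(v-K[1][2])/K[1][1]
    s=1.
    for _ in range(20): s=1/(1+k*((dx*s)**2+(dy*s)**2))
    T=np.array(m["camera_from_world"]);R=T[:3,:3]
    return -R.T@T[:3,3],R.T@np.array([dx*s,dy*s,1])
def onz(n,u,v,z,m=None):
    o,d=ray(n,u,v,m);return o+d*(z-o[2])/d[2]
def ond(n,u,v,dep,m=None):
    o,d=ray(n,u,v,m);return o+d*dep
def tri(obs):
    A=np.zeros((3,3));b=np.zeros(3);L=[]
    for n,u,v in obs:
        o,d=ray(n,u,v);d=d/np.linalg.norm(d);P=np.eye(3)-np.outer(d,d);A+=P;b+=P@o;L.append((P,o))
    x=np.linalg.solve(A,b);return x,[float(np.linalg.norm(P@(x-o))) for P,o in L]
E
python3 - <<'E'
from h import *
P={}
for n,(u0,u1,v0,v1) in dict(top=(355,392,192,225),scene=(322,352,248,285)).items():
    z=np.load(n+"0.npz");p,d=z["p"],z["d"]
    hsv=cv2.cvtColor(p,cv2.COLOR_RGB2HSV)
    m=cv2.inRange(hsv,(25,170,120),(34,255,255))
    sub=m[v0:v1,u0:u1]; vv,uu=np.nonzero(sub);uu+=u0;vv+=v0
    W=np.array([ond(n,u,v,d[v,u]) for u,v in zip(uu,vv) if d[v,u]>0])
    top=W[W[:,2]>240]
    print(n,len(W),uu.min(),uu.max(),vv.min(),vv.max(),np.median(W,0),'captop',len(top),top.mean(0),top.min(0),top.max(0),)
# gate/cage top front corner posts: depth points
for n in("top","scene"):
    z=np.load(n+"0.npz");p,d=z["p"],z["d"]
    cs=[(216,69),(402,62),(215,208),(411,197),(227,210),(400,200)] if n=="top" else [(355,157),(497,157),(357,328),(536,327)]
    for u,v in cs: print(n,u,v,np.round(ond(n,u,v,d[v,u]),1))
def crop(n,b,f,o):
    p=np.load(n+"0.npz")["p"][b[2]:b[3],b[0]:b[1]];cv2.imwrite(o,cv2.resize(p,None,fx=f,fy=f,interpolation=2)[:,:,::-1])
crop("top",(205,430,180,245),3.5,"pics/t1.png");crop("scene",(300,380,140,360),2.7,"pics/s1.png")
E
```

```text
top 141 365 381 200 218 [625.86278916 -68.06031604 245.11274133] captop 139 [626.14131002 -67.69404263 244.9883923 ] [614.52611294 -79.7846438  240.13513828] [638.8224731  -55.13613877 251.52320991]
scene 177 329 345 253 266 [624.43985853 -67.56151474 246.68304967] captop 177 [624.52259034 -67.44395664 246.67720793] [611.89613091 -81.13387819 242.56844729] [637.58289698 -53.28150694 250.80204968]
top 216 69 [914.8 249.6 193.8]
top 402 62 [ 946.  -131.8  195.6]
top 215 208 [668.3 266.8  -4.2]
top 411 197 [ 660.3 -151.4  192.5]
top 227 210 [625.1 212.9 173.6]
top 400 200 [ 670.1 -140.4  125.7]
scene 355 157 [635.7 220.5 193.4]
scene 497 157 [911.7 251.3 194.8]
scene 357 328 [ 666.1 -159.4  198.3]
scene 536 327 [ 943.7 -124.5  196.8]
```

View pics/t1.png

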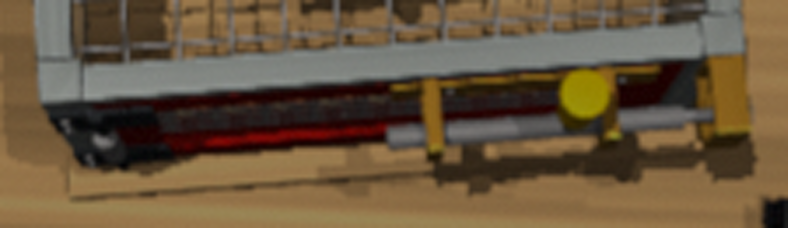

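View pics/s1.png

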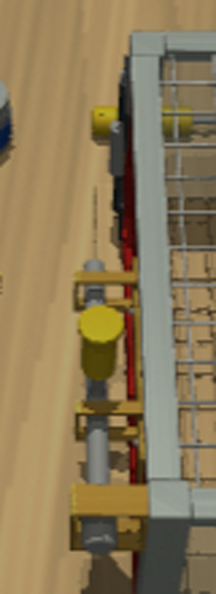

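```bash
python3 - <<'E'
from h import *
for n in("top","scene"):
    z=np.load(n+"0.npz");d=z["d"]
    vv,uu=np.nonzero(d>0)
    m=camera_model(n);o=None
    K=m["K"];T=m["camera_from_world"];R=T[:3,:3]
    pts=cv2.undistortPoints(np.c_[uu,vv].astype(np.float64)[:,None],K,np.array([m["k1"],0,0,0.]))[:,0]
    W=(np.c_[pts,np.ones(len(pts))]*d[vv,uu][:,None]-T[:3,3])@R
    s=W[(abs(W[:,2]-195)<5)&(W[:,0]>600)&(W[:,0]<980)&(abs(W[:,1]-50)<260)]
    print(n,len(s),cv2.minAreaRect(s[:,:2].astype(np.float32)))
    # rail: front bar points
    # line fits of edges: for bins in y, front x min
    for lab,ax in(("front",1),("bolt side",0)):
        e=[]
        q=s
        lo,hi=np.percentile(q[:,ax],[8,92])
        for a in np.arange(lo,hi,8):
            b=q[abs(q[:,ax]-a)<4]
            if len(b)>10: e.append((a,b[:,1-ax].min()))
        e=np.array(e);c=np.polyfit(e[:,0],e[:,1],1);r=e[:,1]-np.polyval(c,e[:,0]);k=abs(r)<3;c=np.polyfit(e[k,0],e[k,1],1);print(lab,c,k.sum(),len(k))
    # rod
    cl=W[(abs(W[:,2]-170)<12)&(W[:,0]>590)&(W[:,0]<660)&(W[:,1]>-160)&(W[:,1]<230)]
    np.save(n+"cl.npy",cl)
E
```

```text
top 8651 ((771.0540771484375, 48.15754699707031), (346.2755126953125, 400.09161376953125), 6.1649980545043945)
front [-1.05919954e-01  6.46961012e+02] 25 48
bolt side [ 1.04489456e-01 -2.32359653e+02] 37 37
scene 11894 ((769.7156982421875, 48.97346496582031), (345.341796875, 405.0550231933594), 5.908842086791992)
front [-7.31644240e-02  6.40685673e+02] 20 48
bolt side [ 1.05375518e-01 -2.34572626e+02] 37 37
```

```bash
cat >> h.py <<'E'
from scipy.spatial.transform import Rotation as Ro
def down(yaw): # jaws along gate y: world dir (-sin yaw, cos yaw)
    x=np.array([0,0,-1.]);y=np.array([-np.sin(yaw),np.cos(yaw),0]);return np.c_[x,y,np.cross(x,y)]
def rel(s,pos,R=None):
    R0=Ro.from_rotvec(s["tcp_rot"]).as_matrix()
    return np.round(R0.T@(np.array(pos)-s["ee_pos"]),1), np.round(np.degrees(Ro.from_matrix(R0.T@(R0 if R is None else R)).as_rotvec()),2)
E
python3 - <<'E'
from h import *
from station import observe
s=observe();print(np.round(Ro.from_rotvec(s["tcp_rot"]).as_matrix(),3))
for yy in(.105,.105+np.pi): print(rel(s,[625.3,-67.6,300],down(yy)))
E
```

```text
[[-0.     0.295 -0.955]
 [ 0.001 -0.955 -0.295]
 [-1.    -0.001 -0.   ]]
(array([ -68.8, -325.6, -577.4]), array([-1.6884e+02, -9.0000e-02, -1.0000e-02]))
(array([ -68.8, -325.6, -577.4]), array([11.16, -0.  ,  0.06]))
```

Emit:
servo_tool:
  rows: [-60, 0, 0, 0, 0, 0, 85, -69, -50, -90, 2, 0, 0, 85, -69, -80, -140, 4, 0, 0, 85, -69, -110, -195, 6, 0, 0, 85, -69, -140, -250, 8, 0, 0, 85, -69, -170, -300, 10, 0, 0, 85, -69, -200, -355, 11.2, 0, 0, 85, -69, -230, -410, 11.2, 0, 0, 85, -69, -260, -460, 11.2, 0, 0, 85, -69, -290, -515, 11.2, 0, 0, 85, -69, -325.6, -577.4, 11.2, 0, 0, 85, -69, -325.6, -577.4, 11.2, 0, 0, 85]
  grip_force: 60

```text
t: 1.6
ee_pos: [626.6, -65.2, 299.5]
tcp_rot: [2.166, 0.116, -2.168]
ft_force: [-0.0, -1.4, -0.1]
grip_width: 85.3
```

```bash
python3 - <<'E'
from h import *
from station import *
s=observe();m=camera_model("wrist");p,d=capture("wrist")
cv2.imwrite("pics/w1.png",p[:,:,::-1])
hsv=cv2.cvtColor(p,cv2.COLOR_RGB2HSV);k=cv2.inRange(hsv,(24,150,90),(35,255,255))
n,l,st,c=cv2.connectedComponentsWithStats(k)
for i in range(1,n):
    if st[i,4]>150:
        u,v=c[i];print(st[i],c[i],onz("wrist",u,v,246,m),d[int(v),int(u)],ond("wrist",u,v,d[int(v),int(u)],m))
print(s["ee_pos"],s["joint_positions"],s["t"])
z=np.load("top0.npz");cl=np.load("topcl.npy");
for n in("top","scene"):
    cl=np.load(n+"cl.npy");print(n,len(cl))
print(rel(s,[625.3,-67.6,201],down(.105+np.pi)))
E
```

```text
[131 244  17  13 155] [138.72258065 249.95483871] [625.71105889  32.0927378  246.        ] 453.29166 [527.96625085 136.06460969  17.81008092]
[406 324  21  52 436] [415.27752294 349.66972477] [ 578.84802474 -129.99087109  246.        ] 502.0023 [ 424.17974648 -216.00300415   14.25057835]
[626.62628394 -65.22910127 299.5314019 ] [-2.26097275e-01  2.56327326e-01  1.17536772e+00  3.30497608e-04
  1.71095698e+00  1.23864801e+00] 1.6
top 1140
scene 795
(array([98.5,  2.3,  1.5]), array([0.06, 0.05, 0.04]))
```

View pics/w1.png

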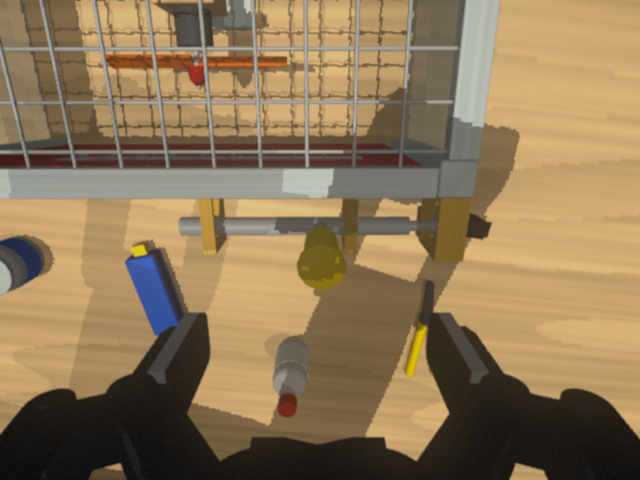

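```bash
python3 - <<'E'
from h import *
p=cv2.imread("pics/w1.png")
m=camera_model("wrist")
for u,v in((298,266),(345,266),(322,266),(322,289)): print(onz("wrist",u,v,246,m))
# rail front edge & rod, z=195/172
a,b=onz("wrist",20,196,195,m),onz("wrist",430,196,195,m);print(a,b,(a-b)[:2]/np.linalg.norm(a-b))
a,b=onz("wrist",190,226,165,m),onz("wrist",400,226,165,m);print(a,b,(a-b)[:2]/np.linalg.norm(a-b))
E
```

```text
[627.49387214 -52.72807288 246.        ]
[630.30715263 -78.518449   246.        ]
[628.93059435 -65.89903906 246.        ]
[614.96238268 -67.46422348 246.        ]
[635.35158558 133.43414797 195.        ] [ 664.37485728 -133.45469919  195.        ] [-0.1081093   0.99413901]
[616.43689767  32.07686321 165.        ] [ 633.56354258 -125.21387843  165.        ] [-0.10824548  0.9941242 ]
```

Emit:
servo_tool:
  rows: [20, 0, 0, 0, 0, 0, 85, 40, 0, 0, 0, 0, 0, 85, 40, 0, 0, 0, 0, 0, 85]

```text
t: 2.02
ee_pos: [624.7, -67.6, 258.7]
tcp_rot: [2.165, 0.114, -2.171]
ft_force: [-0.6, -0.5, 0.4]
grip_width: 85.2
```

Emit:
servo_tool:
  rows: [20, -1, -2, 0, 0, 0, 85, 40, -1, -2, 0, 0, 0, 85, 59, -1, -2, 0, 0, 0, 85, 59, -1, -2, 0, 0, 0, 85]

```text
t: 2.52
ee_pos: [626.7, -66.5, 200.3]
tcp_rot: [2.166, 0.114, -2.17]
ft_force: [0.6, -0.1, 0.2]
grip_width: 85.3
```

Emit:
servo_tool:
  rows: [0, 0, 0, 0, 0, 0, 40, 0, 0, 0, 0, 0, 0, 18, 0, 0, 0, 0, 0, 0, 18, 0, 0, 0, 0, 0, 0, 18, 0, 0, 0, 0, 0, 0, 18, 0, 0, 0, 0, 0, 0, 18]
  grip_force: 60

```text
t: 3.28
ee_pos: [627.3, -66.5, 201.8]
tcp_rot: [2.169, 0.113, -2.167]
ft_force: [0.0, -0.9, 5.6]
grip_width: 22.6
```

Emit:
servo_tool:
  rows: [-3, 0, 0, 0, 0, 0, 18, -6, 0, 0, 0, 0, 0, 18, -9, 0, 0, 0, 0, 0, 18, -9, 0, 0, 0, 0, 0, 18]
  grip_force: 80

```text
t: 3.78
ee_pos: [627.2, -66.5, 210.5]
tcp_rot: [2.168, 0.113, -2.168]
ft_force: [0.2, 0.2, -2.5]
grip_width: 21.9
```

```bash
python3 - <<'E'
from h import *
from station import *
s=observe();print(s["ee_pos"],s["ft_force"],s["grip_width"])
for n in("wrist","scene"):
    p,d=capture(n)
    if n=="scene": p=cv2.resize(p[180:360,260:420],None,fx=3.3,fy=3.3)
    cv2.imwrite(f"pics/{n}2.png",p[:,:,::-1])
E
```

```text
[627.20649323 -66.51844829 210.52568581] [ 0.17236604  0.24903775 -2.50244255] 21.92340782880396
```

View pics/wrist2.png

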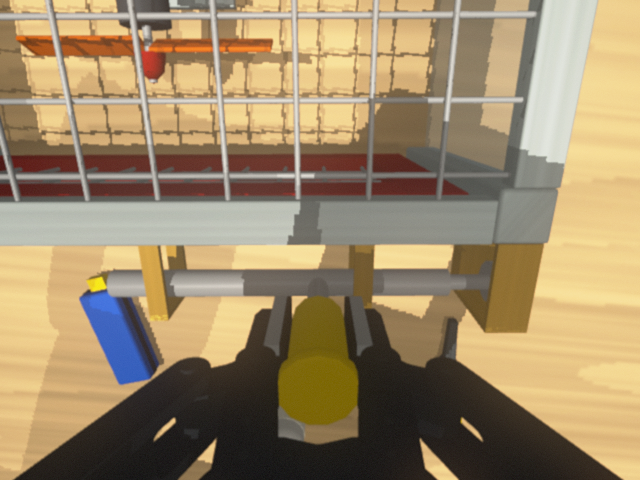

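View pics/scene2.png

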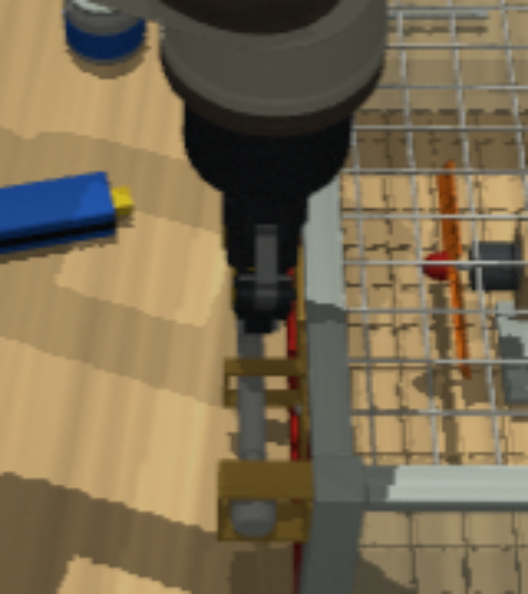

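Emit:
servo_tool:
  rows: [0, -4, 0, 0, 0, 0, 18, 0, -8, 0, 0, 0, 0, 18, 0, -12, 0, 0, 0, 0, 18, 0, -14, 0, 0, 0, 0, 18]

```text
t: 4.38
ee_pos: [625.7, -52.3, 210.3]
tcp_rot: [2.168, 0.113, -2.168]
ft_force: [0.1, -1.3, -1.4]
grip_width: 21.9
```

Emit:
servo_tool:
  rows: [0, -4, 0, 0, 0, 0, 18, 0, -9, 0, 0, 0, 0, 18, 0, -14, 0, 0, 0, 0, 18, 0, -19, 0, 0, 0, 0, 18, 0, -25, 0, 0, 0, 0, 18, 0, -25, 0, 0, 0, 0, 18]

```text
t: 5.12
ee_pos: [623.0, -27.0, 210.3]
tcp_rot: [2.168, 0.115, -2.168]
ft_force: [-0.3, 1.6, -2.0]
grip_width: 21.6
```

```bash
python3 - <<'E'
from h import *
from station import *
s=observe();print(s["ee_pos"],s["ft_force"],s["grip_width"])
# plan: rotate about hinge
yaw=.107
k=np.array([626.9,-66.5]);ex=np.array([np.cos(yaw),np.sin(yaw)]);ey=np.array([-ex[1],ex[0]])
H=k+28*ex+272*ey;print("hinge",H)
r=s["ee_pos"][:2]-H
R0=Ro.from_rotvec(s["tcp_rot"]).as_matrix()
for a in np.linspace(0,.38,11)[1:]:
    c,sn=np.cos(-a),np.sin(-a);q=H+np.array([[c,-sn],[sn,c]])@r
    t=Ro.from_euler("z",-a).as_matrix()@R0
    print(round(a,3),np.round(q,1),*rel(s,[*q,s["ee_pos"][2]],t))
for n in("wrist",):
    p,d=capture(n)
    cv2.imwrite(f"pics/{n}3.png",p[:,:,::-1])
E
```

```text
[623.04128994 -27.01605964 210.340191  ] [-0.26896064  1.55113384 -2.00385885] 21.578970571562248
hinge [625.69137037 206.93470741]
0.038 [614.2 -26.7] [ 0.  -1.2  8.8] [2.18 0.   0.  ]
0.076 [605.3 -26.1] [ 0.  -2.7 17.6] [4.35 0.   0.  ]
0.114 [596.4 -25.2] [ 0.  -4.6 26.3] [6.53 0.   0.  ]
0.152 [587.6 -23.9] [ 0.  -6.8 34.9] [8.71 0.01 0.  ]
0.19 [578.9 -22.3] [ 0.  -9.3 43.4] [1.089e+01 1.000e-02 0.000e+00]
0.228 [570.2 -20.4] [  0.  -12.1  51.8] [1.306e+01 1.000e-02 0.000e+00]
0.266 [561.6 -18.1] [  0.  -15.3  60.1] [1.524e+01 1.000e-02 0.000e+00]
0.304 [553.1 -15.5] [  0.  -18.8  68.3] [1.742e+01 1.000e-02 0.000e+00]
0.342 [544.7 -12.6] [  0.  -22.6  76.4] [1.96e+01 1.00e-02 0.00e+00]
0.38 [536.5  -9.3] [  0.  -26.6  84.3] [2.177e+01 1.000e-02 0.000e+00]
```

View pics/wrist3.png

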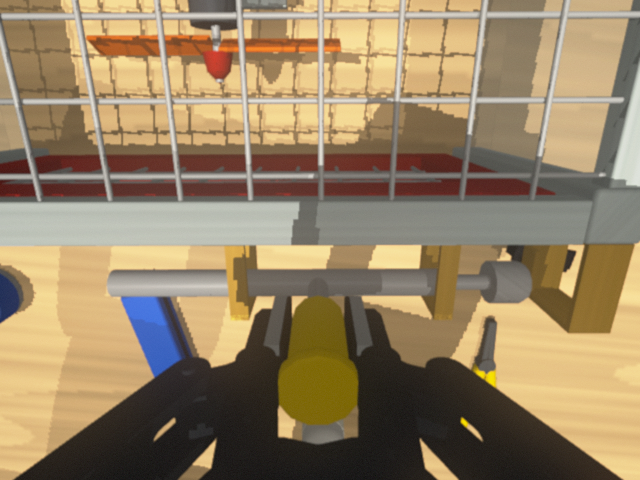

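Emit:
servo_tool:
  rows: [0, -1.2, 8.8, 2.2, 0, 0, 18, 0, -2.7, 17.6, 4.4, 0, 0, 18, 0, -4.6, 26.3, 6.5, 0, 0, 18, 0, -6.8, 34.9, 8.7, 0, 0, 18, 0, -9.3, 43.4, 10.9, 0, 0, 18, 0, -9.3, 43.4, 10.9, 0, 0, 18]

```text
t: 5.92
ee_pos: [578.4, -23.1, 210.7]
tcp_rot: [-2.178, 0.095, 2.176]
ft_force: [1.1, -1.0, -1.7]
grip_width: 21.7
```

Emit:
servo_tool:
  rows: [0, -1.2, 8.8, 2.2, 0, 0, 18, 0, -2.7, 17.6, 4.4, 0, 0, 18, 0, -4.6, 26.3, 6.5, 0, 0, 18, 0, -6.8, 34.9, 8.7, 0, 0, 18, 0, -8, 39, 9.7, 0, 0, 18, 0, -8, 39, 9.7, 0, 0, 18, 0, -8, 39, 9.7, 0, 0, 18]

```text
t: 6.8
ee_pos: [541.0, -11.8, 210.3]
tcp_rot: [-2.086, 0.267, 2.086]
ft_force: [0.4, -0.8, -1.8]
grip_width: 21.6
```

```bash
python3 - <<'E'
from h import *
from station import *
s=observe();print(s["t"],s["ee_pos"],s["ft_force"],s["grip_width"])
H=np.array([625.7,206.9]);r=s["ee_pos"][:2]-H
print("R",np.hypot(*r), "angle", -(np.arctan2(r[1],r[0])-np.arctan2(-27-206.9,623-625.7)))
for n in("wrist","top","scene"):
    p,d=capture(n);cv2.imwrite(f"pics/{n}4.png",p[:,:,::-1])
E
```

```text
6.8 [540.99222831 -11.83457209 210.28295192] [ 0.38491468 -0.7966494  -1.79627713] 21.626826557413978
R 234.56389238910083 angle 0.35793519267992724
```

View pics/wrist4.png

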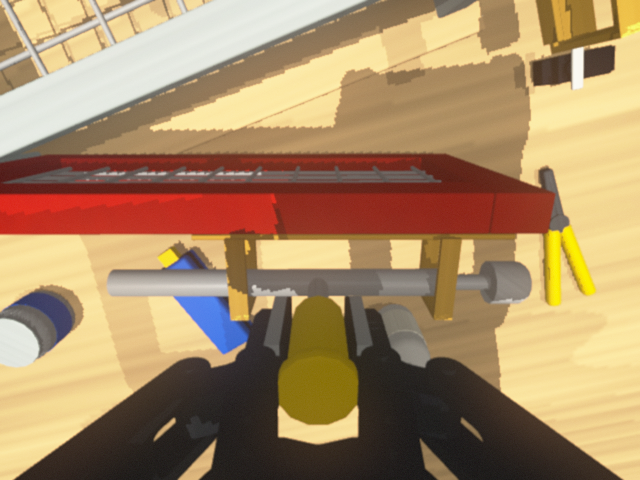

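View pics/scene4.png

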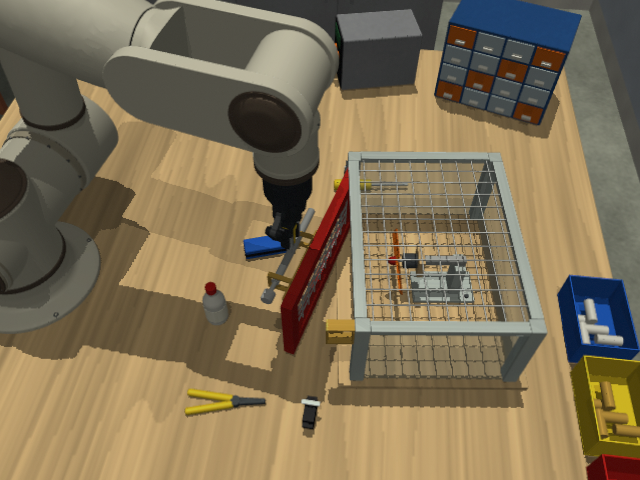

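View pics/top4.png

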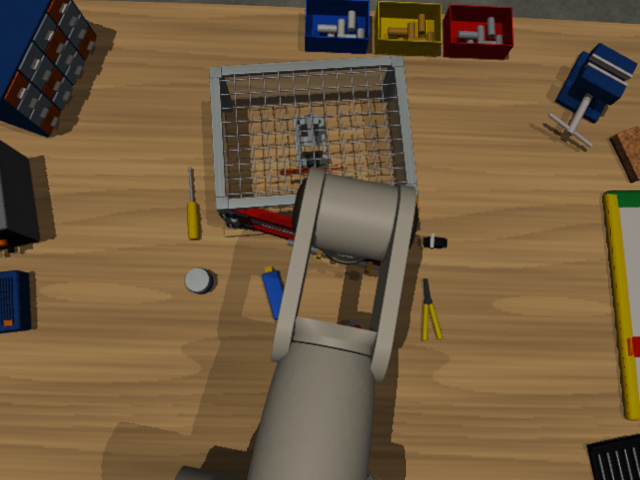

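The wrist view shows the gate parallel to the tool, with the nose at (505,282) still drawn out and the knob in the jaws. In the scene view the gate's edge at (290,350) stands out, and the bystanders are where they were. I'll hold briefly and hand in.

Emit:
servo_tool:
  rows: [0, 0, 0, 0, 0, 0, 18, 0, 0, 0, 0, 0, 0, 18, 0, 0, 0, 0, 0, 0, 18]

```text
t: 7.32
ee_pos: [540.8, -11.7, 210.3]
tcp_rot: [-2.085, 0.268, 2.085]
ft_force: [0.9, -2.3, -2.1]
grip_width: 21.8
```

```bash
python3 - <<'E'
from station import *
s=observe();print(s["t"],s["ee_pos"],s["ft_force"],s["grip_width"],abs(s["qvel"]).max())
print(job_done())
E
```

```text
7.325 [540.81095785 -11.71872008 210.30000126] [ 0.89965707 -2.25258735 -2.05535371] 21.778909248465403 0.0023584795959853597
the job is handed in; nothing more can be done
None
```

The gate is unbolted and standing ajar, and the job was handed in at about 7.3 s with the gripper still holding the knob. `job_done()` gives no verdict, so whether it passed is not confirmed.

I gripped the yellow knob, raised it about 9 mm and drew the bolt about 40 mm over the lip. I then swung the gate along its hinge arc.

These are the last checks; the angle and distances come from the tool's position, because the joints themselves can't be read:
- **Gate:** it stood at about 0.36 rad, so its free edge was about 12 cm out. The arm was still.
- **Bolt:** the wrist picture shows the nose well clear of the keeper. The wrist force read at the end of each move stayed under 6 N throughout.
- **Grip:** the fingers were closed on the knob at 21.8 mm with an 80 N grip setting.
- **Bystanders:** by eye none had moved in the last pictures, though the arm partly hid the glue bottle in the top view. I did not measure their positions.

No check failed. The one disagreement was the cage's yaw: first estimates ran from 0.07 to 0.12 rad, and I used 0.107, which matched the gate and bolt in the wrist view.

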